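# Rake a heap of ferrite blocks level in a bench tray

## Task

Four ferrite blocks lie heaped two high at the far end of the shallow metal tray. Take the toothed rake by its upright handle and rake the two upper blocks towards the robot, off the lower ones into the bare near half of the tray, so that all four lie flat on the tray's floor in one even layer, two in each half; do not touch the blocks with the gripper. Then stand the rake upright on the bench, clear of the tray, and let go.

Things in the scene. Friction and masses are not known exactly. Their poses are not given: they have to be found in the camera images.
- rake: Steel rake standing on its teeth, 0.25 kg. Origin: centre of the underside (tooth tips), z up. Head 96 mm wide (y): six teeth 30 mm deep (x), 24 mm long, under a bar up to 36 mm. Square wooden handle 26 x 26 mm, 36 to 124 mm up the centre line; grip it about 100 mm up, best closing along x. Front and back alike. The scraper near by has the same handle but a solid 36 x 60 mm block as head.
- tray: Aluminium tray fixed to the bench, 140 (x) by 124 (y) by 14 mm high, walls and floor 4 mm. Origin: centre of the underside, on the bench, z up. +x end: far, heaped; -x end: near, bare; turned at most 20 degrees. Tops of lower blocks 18 mm above the bench, of upper ones 32 mm. An upper block pushed off to -x slopes against the teeth and drops flat in front of the lower one at the latest when the rake lifts; dragged on it jams at the near wall.
- low_left: Dark grey ferrite core block, 44 x 36 x 14 mm (its x, y, z), about 0.11 kg (may differ by a third); origin at its centre, z up, x about along the tray's x. Lower block of the left (+y) pile, flat on the tray's floor in the far half, its back 8 to 12 mm from the far wall.
- low_right: Dark grey ferrite core block, 44 x 36 x 14 mm (its x, y, z), about 0.11 kg (may differ by a third); origin at its centre, z up, x about along the tray's x. Lower block of the right (-y) pile, beside low_left, centres 44 mm apart.
- top_left: Dark grey ferrite core block, 44 x 36 x 14 mm (its x, y, z), about 0.11 kg (may differ by a third); origin at its centre, z up, x about along the tray's x. Rests on low_left, within a few mm and degrees of it.
- top_right: Dark grey ferrite core block, 44 x 36 x 14 mm (its x, y, z), about 0.11 kg (may differ by a third); origin at its centre, z up, x about along the tray's x. Rests on low_right, within a few mm and degrees of it.
Mind the look-alikes: they are no part of the job. Leave any green or turquoise look-alike of the rake alone.

How it is judged (in metres and radians):
On the way, in this order (a step that is already met when the one before it is completed fails the run):
1. the rake is held off the bench in the gripper (height (world z) of rake above 0.015 m and contact force between the fingers and rake above 1 N), for 0.2 s.
2. the held rake pushes an upper block (contact force between the fingers and rake above 1 N and (contact force between rake and top_left above 0.05 N or contact force between rake and top_right above 0.05 N)), for 0.04 s.
3. all four blocks lie flat in one layer, two in each half of the tray, with the rake still held (y of low_left in the frame of tray between -0.058 and 0.058 m and x of low_left in the frame of tray between 0 and 0.066 m and z of each of low_left, low_right, top_left, top_right in the frame of tray below 0.016 m and angle between the z axis of each of low_left, low_right, top_left, top_right and the z axis of tray, either way round below 0.17 rad and y of low_right in the frame of tray between -0.058 and 0.058 m and x of low_right in the frame of tray between 0 and 0.066 m and y of top_left in the frame of tray between -0.058 and 0.058 m and x of top_left in the frame of tray between -0.066 and 0 m and y of top_right in the frame of tray between -0.058 and 0.058 m and x of top_right in the frame of tray between -0.066 and 0 m and contact force between the fingers and rake above 1 N), for 0.2 s.
At the end, for the whole second after the job is handed in: All four blocks rest flat (within 10 degrees) on the tray floor, centres under 16 mm above the bench: the former upper two centred in its near half, the lower two in its far half. The rake stands free on the bench, upright within 10 degrees, over 75 mm from the tray centre (centre to centre) (y of low_left in the frame of tray between -0.058 and 0.058 m and x of low_left in the frame of tray between 0 and 0.066 m and z of each of low_left, low_right, top_left, top_right in the frame of tray below 0.016 m and angle between the z axis of each of low_left, low_right, top_left, top_right and the z axis of tray, either way round below 0.17 rad and linear speed of each of low_left, low_right, top_left, top_right, rake below 0.02 m/s and y of low_right in the frame of tray between -0.058 and 0.058 m and x of low_right in the frame of tray between 0 and 0.066 m and y of top_left in the frame of tray between -0.058 and 0.058 m and x of top_left in the frame of tray between -0.066 and 0 m and y of top_right in the frame of tray between -0.058 and 0.058 m and x of top_right in the frame of tray between -0.066 and 0 m and angle between rake's own z axis and vertical below 0.17 rad and height (world z) of rake below 0.006 m and horizontal distance between rake and tray above 0.075 m); the robot touches nothing.
It fails at once if the gripper or arm touches a block (contact force between any of the fingers, the arm and low_left above 0.5 N or contact force between any of the fingers, the arm and low_right above 0.5 N or contact force between any of the fingers, the arm and top_left above 0.5 N or contact force between any of the fingers, the arm and top_right above 0.5 N).
It also fails if it takes over 42 s, if anything falls off the work surface, if the arm or the gripper's body presses on something with over 40 N, if the wrist force passes 120 N, or if a joint passes its speed limit or range.

## Robot

A 7-joint arm with a two-finger parallel gripper is mounted at the origin on the work surface. World frame = base frame: x ahead of the robot, y to its left, z up, the work surface at z = 0. Lengths are in m, angles in degrees, forces in N, time in s.
With the tool pointing down it reaches from about 0.4 to 0.875 m from the base axis. Payload 4.4 kg.
Tool frame: the origin (TCP) lies at the very end of the fingers, on their centre line; the grasp point (between the pads) lies arm.grasp_offset behind it (arm.grasp_offset is the distance from the TCP to the grasp point, in m); z points along the fingers, y is the line along which they close (so a half turn about z gives the same grasp; the last joint's range is limited). The gripper opens to 85 mm and grips with 20 to 120 N. Pads are 22 mm wide; open, the fingers measure 114 mm over their backs; the gripper's body (76 mm by 85 mm) begins 54 mm behind the grasp point. The pads swing forward as they close: fully open they stand 13 mm farther back than shut.
Start: joints at [71.517, 36.005, 2.206, 86.941, -1.547, 57.084, -1.146], TCP at [0.165, -0.629, 0.231] pointing down, gripper open.
Joint ranges: [-175.42, 175.42], [-21.48, 121.26], [-71.46, 75.88], [10.55, 141.38], [-63.04, 243.04], [13.31, 113.54], [-168.57, 168.57]. Speed limits (degrees/s): [147.25, 147.25, 180, 180, 180, 180, 180].

## Interface

Orientations are given as [roll, pitch, yaw] about the fixed x, y, z axes, in that order (R = Rz(yaw) Ry(pitch) Rx(roll)).
In Python, from plant import arm gives the robot as it stands. The module is installed in compiled form; this text tells all that it offers.
- The arm moves only by the shell command python3 -m inch 'ROWS' [FORCE]. ROWS is JSON, one flat list of numbers, 7 for each row, row after row: the shift along the tool's x, y, z in mm, then the turn, a rotation vector about the tool's x, y, z in degrees, then the gripper command: -1 is shut, 1 is fully open, values between are in proportion. A call has 1 to 20 rows; each row shifts and turns the commanded pose from where the row before left it, along the tool's axes as they then stand; what a row does not reach is not made up. A row lasts 1/8 s, in which the tool goes at most 62.5 mm and 10.7 degrees, less where a joint would pass 70% of its speed; a pose out of reach is approached as far as the arm can. A call is refused whole if a number of a shift passes 62.5 or a number of a turn 10.7, either way. A call with a gripper value outside its range is refused whole. The fingers move at their own pace and stop on an object; FORCE is the grip in N (left out, the last holds). Time passes only in rows, so rows that do not move let the fingers close. It gives the time, the measured TCP pose, the force, the opening and the grip force at its end, in the units of the state.
- arm.get_obs(): the state, without advancing time (a new reading comes with each control period).
- arm.get_image(name): name is "scene" or "top" or "wrist"; returns a dict with "frame" (480x640x3 uint8, blue, green, red), "depth" (480x640 float32, m along the optical axis (not along the pixel's ray), 0 where there is no reading), "camera_matrix" (3x3 intrinsics, pixels), "extrinsics" (4x4, takes a point from camera to world coordinates); the wrist camera has in their place "mount" (4x4, takes a point from camera to tool coordinates, whose origin is the TCP and whose axes are the flange's). Camera axes: x right, y up, looking along -z (the intrinsics and any distortion apply to the point x, -y, -z); pixel columns grow to the right and rows downward; lengths in m; the calibration is good to about 2 mm. A picture is of the moment at which its call begins: read the wrist's pose just before it.
- arm.sign_off(): hands the job in; it is judged then, once.
Trained networks look in a picture, given as the dict that the camera call returned (one of the last four; its "shot" number tells which), for a name from the list of things; names that differ only in an ending like _2 or _b are one class to them, and where a whole thing is asked for, a point or a joint stands for the part that bears it (a point fixed in the world has none). Each returns a list of dicts, best first, with "score" (0 to 1); they miss things now and then, are a little off and sometimes report something else, mostly with a low value. They report only what shows in the picture. A call takes as long as a camera call. They do not tell look-alikes from the thing itself.
- arm.outline_of(query, picture): "pixels" (480x640 bool, what is visible of it) and "box" ([left, top, right, bottom] in pixels, round what is visible of it).
The state is a dict: "clock": time; "q": joint angles; "qvel": joint speeds; "joint_torque": joint torques, N m; "eef_pos": TCP position; "tool_rot": TCP orientation; "wrist_force": force on the tool from outside, world axes, zero at the start; "torque": the same for the moment, N m; "grip_width": finger opening in m; "grip_force": force on a finger pad.
Only numpy, scipy, OpenCV 4.12 (cv2) and the standard library are available. Lean on these libraries where they do the work, as an engineer would, in place of code of your own. Each camera call takes 0.05 s, during which the arm holds its last target. There are 200 camera calls.

## Working session

There is one attempt and no reset: what is moved stays moved. The work goes in short steps, Python scripts to look and compute and a shell command to move; the robot and the scene stay as the last step left them, time stands still between calls to the robot, and variables do not carry over. Pictures are saved under pics/ and viewed, at most 10 in all, crops included, and the job is handed in when it is done.

```bash
mkdir -p pics
cat > h.py <<'E'
import numpy as np,cv2
from plant import arm
def world(im):
    K=np.array(im["camera_matrix"]);d=im["depth"];v,u=np.mgrid[0:480,0:640]
    X=(u-K[0,2])/K[0,0]*d;Y=(v-K[1,2])/K[1,1]*d
    P=np.stack([X,-Y,-d,np.ones_like(d)],-1)
    W=P@np.array(im["extrinsics"]).T
    W[d==0]=np.nan
    return W[...,:3]
E
python3 - <<'E'
from h import *
for n in("top","scene"):
    im=arm.get_image(n);cv2.imwrite(f"pics/{n}0.png",im["frame"])
    W=world(im);np.save(n,W)
    print(n,[k for k in im if k not in("frame","depth")],np.round(im["extrinsics"],3).tolist())
    for q in("rake","tray","low_left","top_left","top_right"):
        for r in arm.outline_of(q,im)[:4]:
            p=W[r["pixels"]];p=p[~np.isnan(p[:,0])]
            print(q,round(r["score"],2),np.round(r["box"]),np.round(np.median(p,0),3),np.round(p.min(0),3),np.round(p.max(0),3))
o=arm.get_obs();print(o["eef_pos"],o["tool_rot"],arm.grasp_offset)
E
```

```text
top ['camera_matrix', 'extrinsics', 'shot'] [[0.017, 0.983, -0.181, 0.46], [-1.0, 0.018, 0.002, -0.057], [0.005, 0.181, 0.983, 0.751], [0.0, 0.0, 0.0, 1.0]]
rake 0.95 [319. 105. 365. 176.] [ 0.729 -0.071  0.044] [ 0.691 -0.107 -0.001] [ 0.782 -0.041  0.127]
rake 0.88 [358. 244. 427. 277.] [ 0.545 -0.15   0.038] [ 0.526 -0.206 -0.002] [ 0.57  -0.109  0.127]
rake 0.8 [383. 322. 432. 387.] [ 0.413 -0.17   0.037] [ 0.361 -0.209 -0.003] [ 0.459 -0.141  0.127]
rake 0.65 [458. 170. 507. 235.] [ 0.638 -0.282  0.038] [ 0.598 -0.315 -0.003] [ 0.697 -0.264  0.126]
tray 0.83 [175. 217. 265. 316.] [0.519 0.113 0.005] [ 0.463  0.045 -0.003] [0.608 0.183 0.035]
top_left 0.79 [193. 229. 219. 260.] [0.571 0.129 0.032] [0.548 0.111 0.017] [0.593 0.151 0.037]
top_right 0.59 [220. 233. 250. 262.] [0.566 0.087 0.032] [0.544 0.069 0.003] [0.589 0.115 0.035]
scene ['camera_matrix', 'extrinsics', 'shot'] [[0.149, -0.762, 0.63, 1.148], [0.989, 0.103, -0.109, -0.147], [0.018, 0.639, 0.769, 0.774], [0.0, 0.0, 0.0, 1.0]]
rake 0.92 [125. 271. 171. 359.] [ 0.66  -0.287  0.037] [ 0.541 -0.334 -0.004] [ 0.699 -0.264  0.125]
rake 0.9 [284. 310. 328. 399.] [ 0.754 -0.079  0.041] [ 0.653 -0.108 -0.003] [ 0.791 -0.042  0.126]
rake 0.78 [204. 205. 266. 278.] [ 0.559 -0.16   0.035] [ 0.421 -0.211 -0.005] [ 0.574 -0.11   0.126]
rake 0.72 [198. 144. 239. 225.] [ 0.424 -0.178  0.04 ] [ 0.257 -0.214 -0.004] [ 0.542 -0.142  0.126]
tray 0.83 [358. 201. 445. 275.] [0.515 0.109 0.004] [ 0.445  0.045 -0.006] [0.611 0.181 0.035]
low_left 0.7 [405. 245. 429. 266.] [0.593 0.123 0.011] [0.552 0.111 0.003] [0.597 0.146 0.023]
top_left 0.84 [407. 233. 435. 254.] [0.577 0.13  0.031] [0.535 0.111 0.002] [0.596 0.163 0.035]
top_right 0.81 [381. 235. 405. 257.] [0.574 0.086 0.031] [0.546 0.068 0.018] [0.592 0.107 0.035]
[ 0.16512982 -0.62871395  0.23132891] [ 1.79994878e+02 -2.87449602e-03  1.47111083e+01] 0.0187
```

Run:
```python
import cv2
a=cv2.imread("pics/top0.png")[90:400,160:520];b=cv2.imread("pics/scene0.png")[130:410,110:460]
a=cv2.resize(a,(400,int(310*400/360)));a=cv2.resize(a,None,fx=1,fy=1)
b=cv2.resize(b,(400,320));
import numpy as np
c=np.zeros((345,800,3),np.uint8);c[:a.shape[0],:400]=a[:345];c[:320,400:]=b
cv2.imwrite("pics/both.png",c)
```

```text
(no output)
```

View pics/both.png

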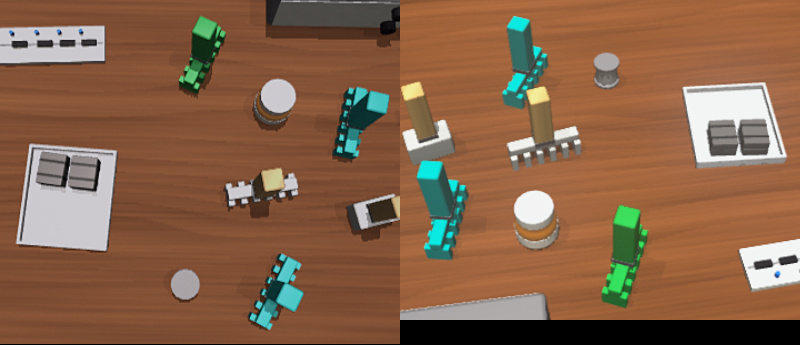

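The left half (top camera) shows a steel rake with a wooden handle at full-picture pixels (392,260). The look-alikes are green at (342,140) and turquoise at (482,202) and (407,355). The solid-headed scraper is at about (498,280). The rake at (392,260) fits because it has steel teeth and a wooden handle. I'll confirm it in a crop and measure.

Run:
```python
from h import *
a=cv2.imread("pics/top0.png")[225:325,165:265];b=cv2.imread("pics/scene0.png")[195:285,190:280]
c=cv2.imread("pics/top0.png")[220:300,345:435]
cv2.imwrite("pics/crop.png",np.hstack([cv2.resize(x,(266,266),interpolation=cv2.INTER_CUBIC) for x in(a,c,b)]))
def rect(P):
    r=cv2.minAreaRect((P[:,:2]*1000).astype(np.float32));return np.round(r[0],1),np.round(r[1],1),round(r[2],1),len(P)
for n in("top","scene"):
    W=np.load(n+".npy").reshape(-1,3);W=W[~np.isnan(W[:,0])]
    box=lambda x0,x1,y0,y1,z0,z1:W[(W[:,0]>x0)&(W[:,0]<x1)&(W[:,1]>y0)&(W[:,1]<y1)&(W[:,2]>z0)&(W[:,2]<z1)]
    print(n,"handle",rect(box(.5,.6,-.22,-.1,.119,.13)))
    print("bar",rect(box(.5,.6,-.22,-.1,.031,.04)))
    print("head mid z",np.median(box(.5,.6,-.22,-.1,.030,.04)[:,2]))
    for s in((.045,.18),):
        print("tray rim",rect(box(.44,.62,.03,.2,.0115,.016)))
        print("tray all",rect(box(.44,.62,.03,.2,.008,.04)))
    print("L",rect(box(.53,.61,.109,.16,.029,.035)),"R",rect(box(.53,.61,.06,.1085,.029,.035)),"both",rect(box(.53,.61,.06,.16,.029,.035)))
    print("floor z",np.median(box(.48,.52,.08,.14,-.01,.01)[:,2]),"bench",np.median(box(.45,.6,-.08,0,-.01,.01)[:,2]),"top",np.median(box(.55,.58,.08,.14,.02,.04)[:,2]))
```

```text
top handle (array([ 548.6, -158.5]), array([26.2, 26.1]), 9.7, 374)
bar (array([ 547.5, -158.2]), array([24.3, 96. ]), 5.9, 380)
head mid z 0.0357872444094654
tray rim (array([535.4, 111.6]), array([124.6, 140.4]), 86.5, 903)
tray all (array([535.4, 111.6]), array([124.6, 140.3]), 86.5, 2649)
L (array([571.7, 131.5]), array([36.8, 44. ]), 83.5, 671) R (array([567.5,  88. ]), array([36.5, 44.2]), 85.0, 674) both (array([569.5, 109.9]), array([80.5, 44.3]), 84.6, 1345)
floor z 0.0041476170288961 bench 0.0001431376767875303 top 0.032071804812070726
scene handle (array([ 550.1, -158.9]), array([26.5, 25.9]), 12.6, 252)
bar (array([ 551.1, -158.8]), array([25.8, 95.7]), 7.4, 440)
head mid z 0.03458872364045634
tray rim (array([535.9, 110.8]), array([124.7, 143.6]), 86.6, 749)
tray all (array([535.5, 111. ]), array([125. , 145.3]), 86.6, 2487)
L (array([573.1, 130.8]), array([36.5, 45.2]), 83.6, 458) R (array([568.6,  87.1]), array([36.5, 44.8]), 84.6, 471) both (array([570.9, 109. ]), array([80.5, 45.1]), 84.1, 929)
floor z 0.0031654882323181033 bench -0.0009651264110746016 top 0.031191701598528243
```

View pics/crop.png

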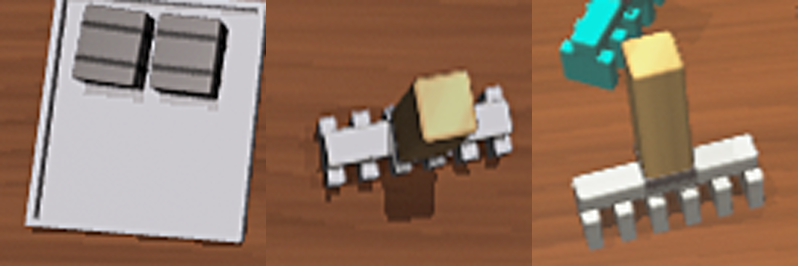

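The middle and right crops confirm it: steel head with six separate teeth and a wooden handle, at about (0.549, -0.159) with yaw about 7°. The left crop shows the two heaped piles at the tray's far (+x) end. The tray is at (0.5355, 0.111) with yaw -3.5°. I'm moving above the rake.

```bash
python3 -m inch '[0,0,0,0,0,-10.3,1, 0,0,0,0,0,-10.3,1, 0,0,0,0,0,-10.3,1, 0,0,0,0,0,-10.3,1, 0,0,0,0,0,-10.3,1, 0,0,0,0,0,-10.3,1, 0,0,0,0,0,-10.3,1, 0,0,0,0,0,-10.2,1]' && python3 -m inch '[35,36.5,0,0,0,0,1, 35,36.5,0,0,0,0,1, 35,36.5,0,0,0,0,1, 35,36.5,0,0,0,0,1, 35,36.5,0,0,0,0,1, 35,36.5,0,0,0,0,1, 35,36.5,0,0,0,0,1, 35,36.5,0,0,0,0,1, 35,36.5,0,0,0,0,1, 35,36.5,0,0,0,0,1, 35,36.5,0,0,0,0,1, 35,36.5,0,0,0,0,1, 0,0,0,0,0,0,1, 0,0,0,0,0,0,1]'
cat >> h.py <<'E'
def R():
    from scipy.spatial.transform import Rotation
    o=arm.get_obs();return np.array(o["eef_pos"]),Rotation.from_euler("xyz",o["tool_rot"],degrees=True).as_matrix(),o
def todo(x,y,z,yaw):
    p,M,o=R();print("pos",np.round(p,4),"rpy",np.round(o["tool_rot"],2),"tool shift mm",np.round(M.T@(np.array([x,y,z])-p)*1000,1),"turn z",round(-(yaw-o["tool_rot"][2]),2))
E
python3 -c "
from h import *
todo(.5493,-.1587,.081,97)"
```

```text
clock: 1.6
eef_pos: [0.165, -0.6287, 0.2313]
tool_rot: [-180.0, 0.0, 97.3]
wrist_force: [0.2, -0.1, 0.3]
grip_width: 0.0858
grip_force: 0.0
clock: 3.35
eef_pos: [0.5482, -0.1589, 0.2312]
tool_rot: [-180.0, 0.0, 97.0]
wrist_force: [-0.5, -0.8, -0.1]
grip_width: 0.0853
grip_force: 0.0
pos [ 0.5482 -0.1589  0.2312] rpy [-1.7995e+02  4.0000e-02  9.7010e+01] tool shift mm [  0.2   1.3 150.2] turn z 0.01
```

```bash
python3 -m inch '[0,1,30,0,0,0,1, 0,0,30,0,0,0,1, 0,0,30,0,0,0,1, 0,0,30,0,0,0,1, 0,0,20,0,0,0,1, 0,0,10,0,0,0,1, 0,0,0,0,0,0,1, 0,0,0,0,0,0,-1, 0,0,0,0,0,0,-1, 0,0,0,0,0,0,-1, 0,0,0,0,0,0,-1, 0,0,0,0,0,0,-1, 0,0,0,0,0,0,-1]' 60
```

```text
clock: 4.97
eef_pos: [0.5498, -0.1583, 0.082]
tool_rot: [180.0, 0.0, 97.0]
wrist_force: [-1.4, 0.9, 6.1]
grip_width: 0.0259
grip_force: 57.5
```

```bash
python3 -m inch '[0,0,-20,0,0,0,-1, 0,0,-30,0,0,0,-1, 0,0,-30,0,0,0,-1, 0,0,-10,0,0,0,-1, 0,0,0,0,0,0,-1]'
python3 -c "
from h import *
todo(.615,.1056,.172,84.7)"
```

```text
clock: 5.6
eef_pos: [0.5495, -0.1583, 0.1712]
tool_rot: [180.0, 0.0, 97.0]
wrist_force: [0.4, 0.5, -2.9]
grip_width: 0.0257
grip_force: 58.0
pos [ 0.5495 -0.1583  0.1712] rpy [1.7999e+02 1.0000e-02 9.7000e+01] tool shift mm [254.   97.2  -0.8] turn z 12.3
```

```bash
python3 -m inch '[25.4,9.7,0,0,0,0,-1, 25.4,9.7,0,0,0,0,-1, 25.4,9.7,0,0,0,0,-1, 25.4,9.7,0,0,0,0,-1, 25.4,9.7,0,0,0,0,-1, 25.4,9.7,0,0,0,0,-1, 25.4,9.7,0,0,0,0,-1, 25.4,9.7,0,0,0,0,-1, 25.4,9.7,0,0,0,0,-1, 25.4,9.8,0,0,0,0,-1, 0,0,0,0,0,4.1,-1, 0,0,0,0,0,4.1,-1, 0,0,0,0,0,4.1,-1, 0,0,20,0,0,0,-1, 0,0,0,0,0,0,-1, 0,0,0,0,0,0,-1]'
cat > m.py <<'E'
from h import *
import sys
tip=lambda:None
def rect(P):
    r=cv2.minAreaRect((P[:,:2]*1000).astype(np.float32));return np.round(r[0],1),np.round(r[1],1),round(r[2],1),len(P)
o=arm.get_obs();print(np.round(o["eef_pos"],4),np.round(o["tool_rot"],2),o["grip_width"])
for n in("top","scene"):
    im=arm.get_image(n);cv2.imwrite(f"pics/{n}_{sys.argv[1]}.png",im["frame"]);np.save(n,world(im))
    print(n)
    for q in("rake","top_left","top_right","low_left","low_right"):
        for r in arm.outline_of(q,im)[:4]:
            p=np.load(n+".npy")[r["pixels"]];p=p[~np.isnan(p[:,0])]
            if p[:,1].mean()>0: print(q,round(r["score"],2),np.round(r["box"]),"med",np.round(np.median(p,0),3),"z5/95",np.round(np.percentile(p[:,2],[5,95]),3))
E
python3 m.py pre
```

```text
clock: 7.6
eef_pos: [0.6146, 0.1057, 0.1507]
tool_rot: [-179.9, 0.0, 84.7]
wrist_force: [0.6, -0.7, -2.4]
grip_width: 0.0257
grip_force: 59.7
[0.6146 0.1057 0.1507] [-1.7993e+02  2.0000e-02  8.4720e+01] 0.02565213063334501
top
top_left 0.73 [191. 226. 221. 258.] med [0.571 0.13  0.032] z5/95 [0.026 0.034]
top_right 0.69 [220. 231. 247. 262.] med [0.567 0.087 0.032] z5/95 [0.026 0.034]
low_left 0.59 [216. 233. 222. 257.] med [0.569 0.114 0.012] z5/95 [0.006 0.018]
low_right 0.61 [177. 218. 267. 315.] med [0.518 0.111 0.005] z5/95 [0.002 0.015]
low_right 0.56 [232. 235. 250. 263.] med [0.555 0.072 0.013] z5/95 [0.007 0.019]
scene
rake 0.84 [381. 186. 450. 265.] med [0.623 0.095 0.102] z5/95 [0.034 0.175]
top_left 0.52 [414. 246. 432. 257.] med [0.593 0.124 0.029] z5/95 [0.021 0.034]
top_right 0.46 [376. 235. 406. 260.] med [0.583 0.077 0.028] z5/95 [0.016 0.033]
low_right 0.57 [378. 246. 404. 267.] med [0.589 0.083 0.011] z5/95 [0.005 0.017]
```

Run:
```python
import numpy as np,cv2
s=np.vstack([cv2.resize(cv2.imread("pics/scene_pre.png")[170:290,340:470],(520,480))])
cv2.imwrite("pics/pre.png",s)
W=np.load("scene.npy")[170:290,340:470].reshape(-1,3)
P=W[(W[:,0]>.57)&(W[:,0]<.66)&(W[:,1]>.04)&(W[:,1]<.17)]
for a,b in((.06,.066),(.067,.075),(.075,.09),(.095,.102),(.1025,.108)):
    Q=P[(P[:,2]>a)&(P[:,2]<b)]
    if len(Q)>5:
        r=cv2.minAreaRect((Q[:,:2]*1000).astype(np.float32));print(a,b,len(Q),np.round(r[0],1),np.round(r[1],1),round(r[2],1), np.round(Q.max(0),3))
```

```text
0.067 0.075 167 [616.1 103.9] [95.8 30.2] 85.4 [0.634 0.151 0.075]
0.075 0.09 372 [617.5 104.1] [97.1 30. ] 83.7 [0.635 0.151 0.09 ]
0.095 0.102 182 [620.3 103.7] [96.7 16.8] 82.0 [0.632 0.152 0.102]
0.1025 0.108 422 [616.5 104. ] [95.5 25.5] 82.1 [0.63  0.152 0.108]
```

View pics/pre.png

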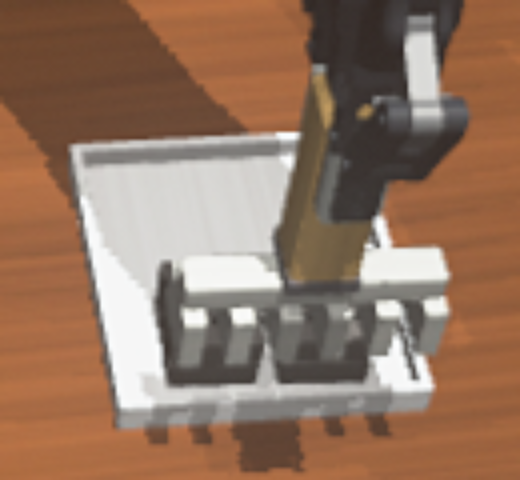

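The rake hangs square behind the blocks, with teeth bottoms at about z = 0.068 and the head from y = 0.056 to 0.152. I'm lowering it until the teeth are about 22 mm up, then raking.

```bash
python3 -m inch '[0,2,20,0,0,0,-1, 0,2,16,0,0,0,-1, 0,0,10,0,0,0,-1, 0,0,0,0,0,0,-1, 0,0,0,0,0,0,-1]' && python3 -m inch '[0,-4,0,0,0,0,-1, 0,-4,0,0,0,0,-1, 0,-4,0,0,0,0,-1, 0,-3,0,0,0,0,-1, 0,-3,0,0,0,0,-1, 0,-3,0,0,0,0,-1, 0,-3,0,0,0,0,-1, 0,-3,0,0,0,0,-1, 0,-3,0,0,0,0,-1, 0,-3,0,0,0,0,-1, 0,-3,0,0,0,0,-1, 0,-3,0,0,0,0,-1, 0,0,0,0,0,0,-1]'; python3 m.py mid
python3 - <<'E'
import numpy as np,cv2
cv2.imwrite("pics/mid2.png",np.hstack([cv2.resize(cv2.imread("pics/scene_mid.png")[170:290,340:470],(400,400)),cv2.resize(cv2.imread("pics/top_mid.png")[210:330,160:280],(400,400))]))
E
```

```text
clock: 8.82
eef_pos: [0.6192, 0.1056, 0.1055]
tool_rot: [180.0, -0.0, 84.7]
wrist_force: [-0.9, 1.2, -2.9]
grip_width: 0.0258
grip_force: 59.7
clock: 10.45
eef_pos: [0.5787, 0.1089, 0.105]
tool_rot: [-179.9, 0.0, 84.7]
wrist_force: [-0.3, -0.2, -3.0]
grip_width: 0.0253
grip_force: 59.9
[0.5787 0.1089 0.105 ] [-1.7986e+02  4.0000e-02  8.4720e+01] 0.025280462336582366
top
rake 0.82 [204. 218. 257. 252.] med [0.572 0.095 0.059] z5/95 [0.03  0.145]
top_left 0.97 [191. 246. 218. 279.] med [0.535 0.127 0.025] z5/95 [0.017 0.037]
top_right 0.93 [221. 252. 246. 282.] med [0.537 0.088 0.029] z5/95 [0.017 0.038]
low_left 0.36 [208. 245. 221. 257.] med [0.563 0.115 0.014] z5/95 [0.005 0.019]
scene
rake 0.63 [377. 194. 439. 264.] med [0.588 0.097 0.056] z5/95 [0.025 0.129]
top_right 0.51 [378. 227. 398. 235.] med [0.535 0.09  0.027] z5/95 [0.018 0.037]
low_left 0.75 [407. 251. 431. 266.] med [0.592 0.128 0.015] z5/95 [0.005 0.019]
low_right 0.54 [381. 251. 401. 268.] med [0.587 0.081 0.015] z5/95 [0.006 0.019]
low_right 0.4 [377. 226. 400. 236.] med [0.535 0.087 0.027] z5/95 [0.016 0.038]
```

View pics/mid2.png

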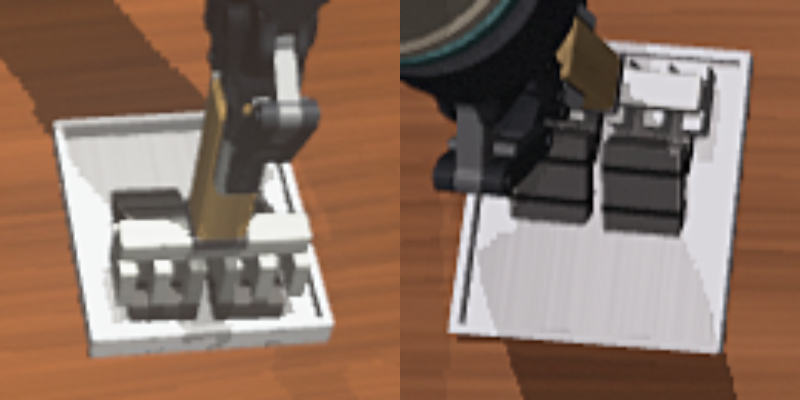

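Both upper blocks move together, tipped over the lower blocks' front edges (left at about (205,262), right at about (233,267) in the top camera). I'm continuing about 21 mm.

```bash
python3 -m inch '[0,-3,0,0,0,0,-1, 0,-3,0,0,0,0,-1, 0,-3,0,0,0,0,-1, 0,-3,0,0,0,0,-1, 0,-3,0,0,0,0,-1, 0,-3,0,0,0,0,-1, 0,-3,0,0,0,0,-1, 0,0,0,0,0,0,-1]'; python3 m.py end
python3 - <<'E'
import numpy as np,cv2
cv2.imwrite("pics/end2.png",np.hstack([cv2.resize(cv2.imread("pics/scene_end.png")[170:290,340:470],(400,400)),cv2.resize(cv2.imread("pics/top_end.png")[210:330,160:280],(400,400))]))
E
```

```text
clock: 12.05
eef_pos: [0.5587, 0.1109, 0.1053]
tool_rot: [-180.0, 0.0, 84.7]
wrist_force: [0.8, -0.5, -1.9]
grip_width: 0.0255
grip_force: 59.8
[0.5587 0.1109 0.1053] [-1.7997e+02  1.0000e-02  8.4730e+01] 0.025526401104461364
top
rake 0.69 [202. 234. 253. 262.] med [0.554 0.094 0.06 ] z5/95 [0.036 0.143]
top_right 0.83 [216. 264. 242. 297.] med [0.518 0.091 0.028] z5/95 [0.017 0.037]
low_left 0.3 [202. 230. 252. 265.] med [0.553 0.096 0.06 ] z5/95 [0.027 0.144]
low_right 0.77 [225. 230. 252. 261.] med [0.581 0.086 0.018] z5/95 [0.004 0.028]
scene
rake 0.72 [374. 181. 435. 254.] med [0.567 0.1   0.054] z5/95 [0.017 0.128]
top_right 0.63 [376. 219. 396. 225.] med [0.512 0.089 0.023] z5/95 [0.014 0.031]
low_left 0.6 [404. 242. 430. 265.] med [0.583 0.129 0.016] z5/95 [0.005 0.02 ]
low_right 0.75 [379. 241. 405. 267.] med [0.579 0.085 0.017] z5/95 [0.007 0.019]
```

View pics/end2.png

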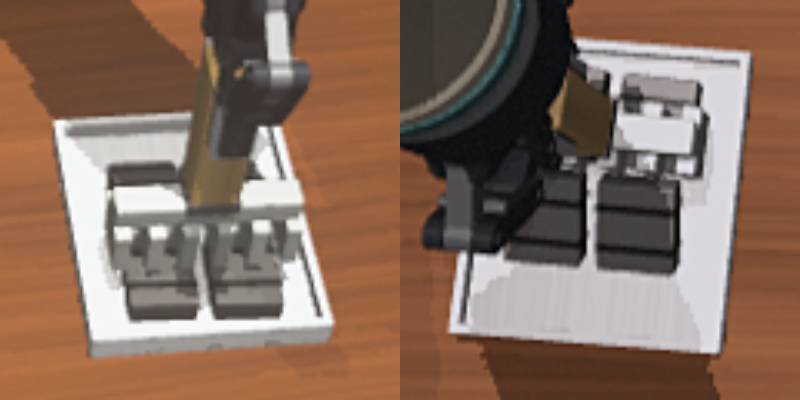

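Run:
```python
import numpy as np,cv2
W=np.load("top.npy")
T=W.reshape(-1,3);th=np.radians(-3.5);O=np.array([.5354,.1114])
d=T[:,:2]-O;tx=d[:,0]*np.cos(th)+d[:,1]*np.sin(th);ty=-d[:,0]*np.sin(th)+d[:,1]*np.cos(th)
for nm,y0,y1 in(("R",-.035,-.012),("Redge",-.056,-.044)):
  for a in range(-60,66,4):
    m=(ty>y0)&(ty<y1)&(tx*1000>=a)&(tx*1000<a+4)
    if m.sum(): print(nm,a,m.sum(),np.round(np.percentile(T[m,2],[5,50,95])*1000,1))
S=np.load("scene.npy").reshape(-1,3);d=S[:,:2]-O;tx=d[:,0]*np.cos(th)+d[:,1]*np.sin(th);ty=-d[:,0]*np.sin(th)+d[:,1]*np.cos(th)
for nm,y0,y1 in(("R",-.035,-.012),("L",.012,.035)):
  for a in range(24,66,4):
    m=(ty>y0)&(ty<y1)&(tx*1000>=a)&(tx*1000<a+4)
    if m.sum(): print("scene",nm,a,m.sum(),np.round(np.percentile(S[m,2],[5,50,95])*1000,1))
```

```text
R -60 38 [2.5 4.1 6.7]
R -56 38 [2.9 4.4 6. ]
R -52 38 [2.2 4.4 6.1]
R -48 38 [2.5 4.  6.2]
R -44 38 [2.4 4.1 6.5]
R -40 42 [ 2.3  4.7 17.4]
R -36 42 [16.4 18.8 20.3]
R -32 39 [18.4 20.8 22.5]
R -28 42 [20.3 23.2 25.4]
R -24 42 [23.4 24.7 27.5]
R -20 40 [25.4 27.7 29.5]
R -16 44 [27.8 29.9 33.8]
R -12 400 [ 32.  315.9 397.5]
R -8 555 [ 35.4 343.5 413.9]
R -4 463 [ 36.8 332.4 397.5]
R 0 440 [ 36.5 328.2 395.9]
R 4 423 [ 31.4 334.4 562.7]
R 8 429 [ 29.9 338.7 557.6]
R 12 406 [ 33.  347.4 551.4]
R 16 340 [ 59.  367.4 545.3]
R 20 260 [ 58.9 532.1 538.6]
R 24 282 [ 59.2 526.9 532.4]
R 28 336 [ 59.2 376.8 527.4]
R 32 351 [ 47.2 381.6 525.9]
R 36 321 [ 22.2 372.9 524.2]
R 40 269 [ 18.5 363.  522.3]
R 44 269 [ 18.  380.2 519.7]
R 48 307 [ 17.7 488.2 515.3]
R 52 295 [ 17.9 482.4 509.1]
R 56 258 [  4.1 477.2 503.7]
R 60 256 [  4.  467.  498.8]
R 64 241 [  4.8 460.2 492.4]
Redge -60 19 [3.  4.7 6.3]
Redge -56 18 [3.  4.7 6.3]
Redge -52 23 [2.8 4.6 6.1]
Redge -48 16 [1.9 4.4 5.7]
Redge -44 22 [2.3 4.2 6. ]
Redge -40 21 [2.8 3.9 5.9]
Redge -36 18 [2.  4.8 6.5]
Redge -32 21 [2.7 3.7 5.9]
Redge -28
[... 778 characters left out ...]
360.2]
scene R 32 256 [ 16.7 211.8 393.9]
scene R 36 402 [ 18.8 282.8 394.1]
scene R 40 463 [ 17.8 300.3 394.6]
scene R 44 542 [151.9 314.7 400.5]
scene R 48 638 [ 20.2 332.6 414.1]
scene R 52 961 [ 11.2 339.8 438.6]
scene R 56 695 [206.8 345.  444.7]
scene R 60 182 [161.8 425.7 453.6]
scene R 64 175 [ 12.1 435.3 456.8]
scene L 24 42 [ 16.6  57.8 415.9]
scene L 28 116 [ 16.4  54.9 417.8]
scene L 32 107 [ 16.6  54.1 416.3]
scene L 36 169 [ 16.8  45.7 416.1]
scene L 40 160 [ 16.5 342.5 417.4]
scene L 44 257 [ 17.3 318.2 433.7]
scene L 48 371 [ 18.  347.8 442. ]
scene L 52 578 [ 17.8 346.4 443.3]
scene L 56 514 [  7.2 315.3 445.4]
scene L 60 52 [290.  448.9 455. ]
scene L 64 21 [ 6.  12.2 13.9]
```

The blocks still slope at about 27°. Their leading edges are on the floor at tray x of about -34, and their rears are propped on the teeth, just ahead of the lower blocks' fronts at about +12. I'll rake 6 mm more for clearance, then lift.

```bash
python3 -m inch '[0,-3,0,0,0,0,-1, 0,-3,0,0,0,0,-1, 0,0,0,0,0,0,-1, 0,0,-5,0,0,0,-1, 0,0,-8,0,0,0,-1, 0,0,-10,0,0,0,-1, 0,0,-20,0,0,0,-1, 0,0,-20,0,0,0,-1, 0,0,-10,0,0,0,-1, 0,0,0,0,0,0,-1, 0,0,0,0,0,0,-1]'; python3 m.py lift
python3 - <<'E'
import numpy as np,cv2
cv2.imwrite("pics/lift2.png",np.hstack([cv2.resize(cv2.imread("pics/scene_lift.png")[170:290,340:470],(400,400)),cv2.resize(cv2.imread("pics/top_lift.png")[210:330,160:280],(400,400))]))
E
```

```text
clock: 14.02
eef_pos: [0.5527, 0.1112, 0.1777]
tool_rot: [-179.9, 0.0, 84.7]
wrist_force: [-0.5, -0.4, -1.8]
grip_width: 0.0252
grip_force: 59.8
[0.5527 0.1112 0.1777] [-1.7993e+02  3.0000e-02  8.4710e+01] 0.025176528847620054
top
rake 0.79 [184. 227. 246. 261.] med [0.548 0.097 0.133] z5/95 [0.101 0.22 ]
top_left 0.58 [191. 263. 218. 296.] med [0.517 0.135 0.018] z5/95 [0.012 0.02 ]
top_right 0.65 [217. 266. 247. 295.] med [0.515 0.092 0.018] z5/95 [0.005 0.02 ]
low_left 0.67 [205. 230. 222. 259.] med [0.586 0.118 0.018] z5/95 [0.007 0.1  ]
low_right 0.55 [228. 232. 252. 263.] med [0.577 0.076 0.018] z5/95 [0.01  0.021]
scene
rake 0.62 [379. 141. 445. 220.] med [0.561 0.102 0.127] z5/95 [0.096 0.193]
top_left 0.79 [401. 212. 428. 239.] med [0.525 0.133 0.017] z5/95 [0.007 0.019]
top_right 0.59 [373. 220. 399. 237.] med [0.521 0.091 0.017] z5/95 [0.007 0.019]
low_left 0.91 [404. 240. 428. 264.] med [0.577 0.13  0.017] z5/95 [0.007 0.019]
low_right 0.79 [379. 240. 405. 270.] med [0.572 0.086 0.017] z5/95 [0.008 0.019]
```

View pics/lift2.png

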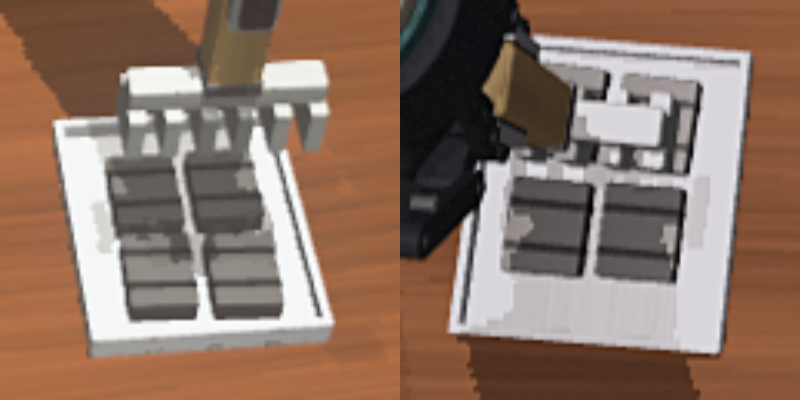

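All four blocks lie flat in one layer (tops at 18 mm), two in each half. I'm returning the rake to its original free spot.

```bash
python3 -m inch '[0,0,0,0,0,-4.1,-1, 0,0,0,0,0,-4.1,-1, 0,0,0,0,0,-4.1,-1, 0,0,0,0,0,0,-1]'; python3 -c "
from h import *
todo(.5495,-.1583,.082,97)"
```

```text
clock: 15.12
eef_pos: [0.5532, 0.1113, 0.1783]
tool_rot: [180.0, -0.0, 97.0]
wrist_force: [0.3, 0.6, -1.8]
grip_width: 0.0253
grip_force: 59.8
pos [0.5532 0.1113 0.1783] rpy [ 1.800e+02 -1.000e-02  9.696e+01] tool shift mm [-267.2  -36.4   96.3] turn z -0.04
```

```bash
python3 -m inch '[-26.7,-3.6,0,0,0,0,-1, -26.7,-3.6,0,0,0,0,-1, -26.7,-3.6,0,0,0,0,-1, -26.7,-3.6,0,0,0,0,-1, -26.7,-3.6,0,0,0,0,-1, -26.7,-3.6,0,0,0,0,-1, -26.7,-3.6,0,0,0,0,-1, -26.7,-3.6,0,0,0,0,-1, -26.7,-3.6,0,0,0,0,-1, -26.7,-3.6,0,0,0,0,-1, 0,0,20,0,0,0,-1, 0,0,20,0,0,0,-1, 0,0,20,0,0,0,-1, 0,0,15,0,0,0,-1, 0,0,8,0,0,0,-1, 0,0,5,0,0,0,-1, 0,0,3,0,0,0,-1, 0,0,0,0,0,0,-1, 0,0,0,0,0,0,-1]'
```

```text
clock: 17.5
eef_pos: [0.5504, -0.1581, 0.0877]
tool_rot: [180.0, 0.0, 97.0]
wrist_force: [-0.9, 0.1, -2.1]
grip_width: 0.0254
grip_force: 59.7
```

```bash
python3 -m inch '[0,0,2,0,0,0,-1, 0,0,2,0,0,0,-1, 0,0,1,0,0,0,-1, 0,0,0,0,0,0,-1, 0,0,0,0,0,0,-1]'
```

```text
clock: 18.12
eef_pos: [0.5501, -0.1579, 0.0823]
tool_rot: [180.0, -0.0, 97.0]
wrist_force: [0.2, -0.2, -1.4]
grip_width: 0.0253
grip_force: 59.7
```

```bash
python3 -m inch '[0,0,1,0,0,0,-1, 0,0,0.5,0,0,0,-1, 0,0,0,0,0,0,-1, 0,0,0,0,0,0,-1]'
```

```text
clock: 18.62
eef_pos: [0.5502, -0.1582, 0.0819]
tool_rot: [180.0, 0.0, 97.0]
wrist_force: [-2.5, 0.8, 7.0]
grip_width: 0.0251
grip_force: 61.0
```

Contact is made: the wrist force rose to +7 N. I'm opening, backing up, and moving off.

```bash
python3 -m inch '[0,0,0,0,0,0,0, 0,0,0,0,0,0,0.5, 0,0,0,0,0,0,1, 0,0,0,0,0,0,1, 0,0,0,0,0,0,1, 0,0,0,0,0,0,1]' && python3 -m inch '[0,0,-10,0,0,0,1, 0,0,-25,0,0,0,1, 0,0,-30,0,0,0,1, 0,0,-30,0,0,0,1, 0,0,-30,0,0,0,1, 0,0,-20,0,0,0,1, -40,-20,0,0,0,0,1, -40,-20,0,0,0,0,1, -40,-20,0,0,0,0,1, -40,-20,0,0,0,0,1, 0,0,0,0,0,0,1, 0,0,0,0,0,0,1]'; python3 m.py fin
python3 - <<'E'
import numpy as np,cv2
th=np.radians(-3.5);O=np.array([.5354,.1114])
for n in("top","scene"):
    S=np.load(n+".npy").reshape(-1,3);d=S[:,:2]-O
    t=np.c_[d[:,0]*np.cos(th)+d[:,1]*np.sin(th),-d[:,0]*np.sin(th)+d[:,1]*np.cos(th)]
    m=(abs(t[:,0])<.064)&(abs(t[:,1])<.056)&(S[:,2]>.0145);print(n,"z max in tray",S[(abs(t[:,0])<.064)&(abs(t[:,1])<.056),2].max())
    for a in(0,1):
      k=m&((t[:,1]>.0005)if a else(t[:,1]<=.0005));x=np.sort(t[k,0]);h,e=np.histogram(x*1000,np.arange(-64,66,4));print("LR"[1-a],h)
    g=S[(S[:,2]>.119)&(S[:,2]<.13)&(abs(S[:,0]-.55)<.03)&(abs(S[:,1]+.158)<.03)];print("handle",np.round(g.mean(0),4),len(g))
cv2.imwrite("pics/fin2.png",np.hstack([cv2.resize(cv2.imread("pics/scene_fin.png")[130:310,190:460],(400,400)),cv2.resize(cv2.imread("pics/top_fin.png")[180:370,160:440],(400,400))]))
E
```

```text
clock: 19.38
eef_pos: [0.55, -0.158, 0.0808]
tool_rot: [-180.0, -0.0, 97.0]
wrist_force: [0.7, -0.3, 0.2]
grip_width: 0.0851
grip_force: 0.0
clock: 20.88
eef_pos: [0.4905, -0.3258, 0.2263]
tool_rot: [179.9, -0.0, 97.0]
wrist_force: [1.0, -0.0, -0.5]
grip_width: 0.0856
grip_force: 0.0
[ 0.4905 -0.3258  0.2263] [ 1.7995e+02 -3.0000e-02  9.7020e+01] 0.08564739483815105
top
top_left 0.94 [191. 261. 219. 297.] med [0.517 0.134 0.018] z5/95 [0.01 0.02]
top_left 0.23 [171. 220. 267. 317.] med [0.525 0.112 0.005] z5/95 [0.002 0.015]
top_right 0.63 [220. 265. 248. 296.] med [0.515 0.091 0.018] z5/95 [0.014 0.02 ]
low_left 0.94 [195. 227. 220. 259.] med [0.57  0.131 0.018] z5/95 [0.013 0.02 ]
low_right 0.63 [223. 229. 250. 263.] med [0.566 0.088 0.018] z5/95 [0.013 0.02 ]
scene
top_left 0.75 [402. 215. 427. 239.] med [0.523 0.133 0.017] z5/95 [0.005 0.019]
top_right 0.81 [373. 217. 401. 240.] med [0.52  0.091 0.017] z5/95 [0.009 0.019]
low_left 0.95 [405. 240. 430. 265.] med [0.577 0.13  0.017] z5/95 [0.005 0.019]
low_right 0.76 [379. 240. 403. 267.] med [0.572 0.086 0.016] z5/95 [0.005 0.019]
top z max in tray 0.022463406140066033
R [ 0  0  0  0  0  4 63 62 64 62 60 60 64 63 60 62 54  0 19 60 61 61 60 60
 58 59 59 59 61 38  0  0]
L [ 0  0  0  0  0 17 61 64 64 63 63 61 61 63 62 63 42  0  0 44 61 61 63 60
 60 57 61 59 58 59 11  0]
handle [ 0.5494 -0.1581  0.1237] 378
scene z max in tray 0.021743711480482375
R [ 0  0  0  0  0  0 31 38 34 45 40 41 33 45 42 37 48 13 12 33 40 38 42 45
 42 45 44 42 40 45  5  0]
L [ 1  0  0  0  0  6 33 35 41 37 40 44 30 44 39 41 43 12  0 21 42 41 43 39
 49 43 44 43 50 47 30  0]
handle [ 0.5523 -0.1594  0.1224] 255
```

View pics/fin2.png

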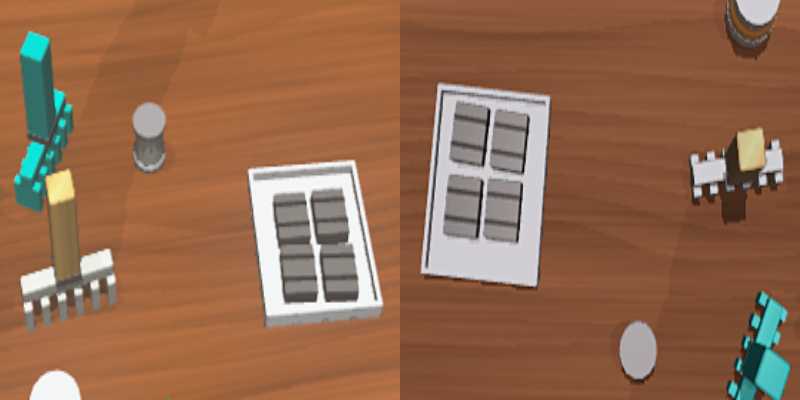

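Near blocks span tray x of about -42 to +3 (centres about -19), and far blocks about +10 to +56. All tops are at 18 mm. The rake stands upright and free, and the gripper is clear, so I'm handing in.

```bash
python3 -c "
from plant import arm
print(arm.sign_off())"
```

```text
the job is handed in; nothing more can be done
None
```

The job is handed in, with no verdict returned: the last pictures show all four blocks flat in the tray, two in each half, and the rake standing upright and free on the bench, clear of the tray.

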